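# Put the brush and palette knife away in the push-latch tool drawer

### The arm

A 6-joint arm with a two-finger parallel gripper is mounted at the origin on the work surface. World frame = base frame: x ahead of the robot, y to its left, z up, the work surface at z = 0. Lengths are in mm, angles in rad, forces in N, time in s.
With the tool pointing down it reaches from about 275 to 1000 mm from the base axis. Payload 8.4 kg.
Tool frame: the origin (TCP) lies midway between the tips of the shut fingers; the grasp point (between the pads) lies 19 mm behind it; z points along the fingers, y is the line along which they close (so a half turn about z gives the same grasp; the last joint's range is limited). The gripper opens to 85 mm and grips with 20 to 120 N. Pads are 22 mm wide; open, the fingers measure 114 mm over their backs; the gripper's body (76 mm by 85 mm) begins 54 mm behind the grasp point. The pads swing forward as they close: fully open they stand 13 mm farther back than shut.
Start: joints at [-1.216, 0.353, 1.633, -0, 1.155, -0.002], TCP at [218.297, -585.64, 231.281] pointing down, gripper open.
Joint ranges: [-2.63, 2.63], [-0.92, 2.1], [0.06, 2.66], [-1.3, 4.44], [0, 2.69], [-3.02, 3.02]. Speed limits (rad/s): [2.22, 2.22, 2.79, 3.14, 3.14, 3.14].

### API

Orientations are given as [roll, pitch, yaw] about the fixed x, y, z axes, in that order (R = Rz(yaw) Ry(pitch) Rx(roll)).
In Python, from rig import r gives the robot as it stands.
- The arm moves only by the shell command python3 -m inch 'ROWS' [OPENING] [FORCE]. ROWS is JSON, a list that holds one entry, the list of rows, each a list of 6 numbers: the shift along the tool's x, y, z scaled (see below), then the turn, a rotation vector about the tool's x, y, z scaled (see below). In form: [[[tx, ty, tz, wx, wy, wz], ...]]. A call has 1 to 8 rows; each row is the pose to reach, as a shift and turn from the pose commanded when the call began, along the tool's axes at that moment, turning the shorter way round; what a row does not reach only later rows make up. The controller multiplies each number of a shift by 20 cm and each number of a turn by pi rad. A row lasts 1/12 s, in which the tool goes at most 41.7 mm and 7.16 degrees, less where a joint would pass 70% of its speed; a pose out of reach is approached as far as the arm can. A call with a number of a shift or a turn outside -1 to 1 is refused whole. A call with a gripper value outside its range is refused whole. OPENING is the gripper's target within -1 to 1 (fully open at 1, half-way at 0, shut at -1), set as the call begins (- or left out, the last holds). The fingers move at their own pace and stop on an object; FORCE is the grip in N (left out, the last holds). Time passes only in rows, so rows that repeat a pose let the fingers close. It gives the time, the measured TCP pose, the force, the opening and the grip force at its end, in the units of the state.
- r.sense(): the state, without advancing time (a new reading comes with each control period).
- r.grab_frame(name): name is "scene" or "top" or "wrist"; returns the picture (480x640x3 uint8, red, green, blue); there is no depth.
- r.camera_info(name): a dict with "K" (3x3 intrinsics, pixels), "rvec" (rotation vector, rad) and "tvec" (3), from world to camera coordinates, as OpenCV has them; the wrist camera has in their place "mount" (4x4, takes a point from camera to tool coordinates, whose origin is the TCP and whose axes are the flange's). Camera axes: x right, y down, z forward; pixel columns grow to the right and rows downward; lengths in mm; the calibration is good to about 2 mm. A picture is of the moment at which its call begins: read the wrist's pose just before it. camera_info takes no time and is no camera call.
- r.sign_off(): hands the job in; it is judged then, once.
The state is a dict: "clock": time; "qpos": joint angles; "qvel": joint speeds; "joint_efforts": joint torques, N m; "eef_pos": TCP position; "tcp_rot": TCP orientation; "contact_force": force on the tool from outside, world axes, zero at the start; "wrist_torque": the same for the moment, N m; "opening": opening from 0.0 (shut) to 1.0 (fully open); "grasp_force": force on a finger pad.
Only numpy, scipy, OpenCV 4.12 (cv2) and the standard library are available. Lean on these libraries where they do the work, as an engineer would, in place of code of your own. Each camera call takes 0.05 s, during which the arm holds its last target. There are 200 camera calls.

### The job

Press the front of the tool chest so that its drawer springs ajar, draw it out, and lay the wide flat brush and the palette knife from the sloping rack flat in their own compartments, handles towards the drawer front; lay them down, do not drop them. Then push the drawer fully home so that it latches and stays shut. Leave the glass cutter in its compartment, and do not disturb the fid on the rack, the jar, the stack of discs, the glue bottle or the running pliers.

Things in the scene. Friction and masses are not known exactly. Their poses are not given: they have to be found in the camera images.
- drawer (a joint): How far the drawer is out (m): 0 shut and latched, 0.215 fully out; above 0.20 the tray clears the chest. Push latch: pressed in 5 to 6 mm (5 to 8 N; hard stop at -0.006) and let go, it springs out to 0.055 and stays; then it slides with 1 to 6 N. To shut, push it in to the hard stop, slowly at last (4 to 9 N before the stop), and let go: it settles at 0, held. A further press reopens it.
- front_edge (a point): Middle of the top edge of the drawer's plain front panel: plywood, 212 mm wide, 14 mm thick, from 6 to 94 mm over the bench; point half-way through the thickness, moves with the drawer. x points into the chest, square to the front (the drawer opens along -x), y to the left seen from the front, z up.
- front_face (a point): Middle of the outer face of the front panel, 55 mm over the bench, where it is pressed. Axes as front_edge. The chest is a plywood box fixed to the bench, 212 mm wide, 320 mm deep, 105 mm high; with the drawer shut its face is 23 mm in +x of this point, 9 mm behind the panel. A jar and a stack of discs stand on it.
- brush_bay (a point): Centre of the floor (26 mm over the bench) of the brush compartment in the drawer's tray: 206 mm long, 76 mm wide, but a 34 mm channel for the handle in its front 45 mm (18 mm deep). Dividers 22 mm, drawer sides 30 mm high; dividers are cut away from 55 mm before to 30 mm behind this point for the fingers. Axes as front_edge (x to the back), 119 mm in x from it; moves with the drawer.
- knife_bay (a point): Centre of the floor of the palette knife's compartment, the middle one: a lane 42 mm wide and 206 mm long between 4 mm dividers, which are cut away for the fingers as said for the brush. Axes as front_edge; moves with the drawer.
- cutter_bay (a point): Centre of the floor of the third compartment, 40 mm wide, 206 mm long, where the glass cutter already lies. Axes as front_edge; moves with the drawer.
- brush_mid (a point): Middle of the wide flat brush, half-way up: 190 mm long, 12 mm thick, flat underneath. x from handle to head, y across, z out of its upper face. Wooden handle 22 mm wide from x -95 to +17 mm, then a head 60 mm wide with pale bristles to +95 mm. 50 to 95 g, balance 5 mm towards the head. Starts leaning on the rack head up, its x rising at 32 degrees.
- brush_tip (a point): Point in the bristles, 85 mm in x from the brush's middle.
- knife_mid (a point): Middle of the palette knife, half-way up its handle: 190 mm long, flat underneath. x from handle to blade, y across, z out of its upper face. Dark wooden handle 20 mm wide, 14 mm thick, from x -95 to +10 mm, brass collar, then a steel blade 26 mm wide, 3 mm thick, level with the handle's underside, to +95 mm. 55 to 110 g, balance near the middle. Starts leaning like the brush.
- knife_tip (a point): Point on the blade, 85 mm in x from the knife's middle.
- fid_mid (a point): Middle, half-way up, of the burnishing fid: a plain white plastic bar 175 mm long, 22 mm wide, 12 mm thick, tapering to 6 mm at its upper end; leans on the rack too and stays there.
- rack: Sloping plywood drying rack, fixed, 256 mm wide in y; origin on the bench under its high side, x to that side. Tools lie on two rails, handle ends against a lip 14 mm high: three places at y -78, 0, 78 mm (which tool where varies), dowels 18 mm tall between. A tool's middle is at x -85 mm, underside 70 mm up; rails 85 mm below and 55 mm above it along the slope, free between.
- cutter_mid (a point): Middle of the pencil-shaped glass cutter, 150 mm long, 11 mm thick, lying in the third compartment of the drawer.
- frit_jar_mid (a point): Middle of a brown glass jar with black cap, 62 mm across, 85 mm high, standing on the chest near its front.
- disc_stack_mid (a point): Middle of a stack of glass discs, 72 mm across, 56 mm high, standing on the chest near its front.
- glue_bottle_mid (a point): A white glue bottle, 54 mm across, 165 mm high, standing on the bench between rack and chest; point 80 mm up on its axis.
- running_pliers_mid (a point): Pivot of the red-handled running pliers, about 195 mm long, 20 mm high, lying on the bench between rack and chest, handles towards the robot.
Not all that is in view belongs to the job. Leave any blue look-alike of the part that bears knife_mid alone.

How it is judged (in metres and radians):
On the way, in this order (a step that is already met when the one before it is completed fails the run):
1. the drawer has sprung ajar (value of joint drawer above 0.02 m), for 0.1 s.
2. brush and palette knife lie flat in their compartments, heads to the back, let go (x of brush_mid in the frame of brush_bay between -0.012 and 0.012 m and y of brush_mid in the frame of brush_bay between -0.014 and 0.014 m and z of brush_mid in the frame of brush_bay between 0.001 and 0.012 m and angle between each of brush_mid, knife_mid's own z axis and vertical below 0.1 rad and x of brush_tip in the frame of brush_bay above 0.06 m and x of knife_mid in the frame of knife_bay between -0.012 and 0.012 m and y of knife_mid in the frame of knife_bay between -0.014 and 0.014 m and z of knife_mid in the frame of knife_bay between 0.001 and 0.013 m and x of knife_tip in the frame of knife_bay above 0.06 m and contact force between the fingers and brush below 0.3 N and contact force between the fingers and knife below 0.3 N), for 0.2 s.
At the end, for the whole second after the job is handed in: Drawer latched shut (within 4 mm of 0); brush and palette knife at rest, flat (0.1 rad) on the floors of their own compartments, middles within 12 mm along and 14 mm across of the centre, tips over 60 mm to the back; glass cutter flat in its compartment (30 mm along, 16 mm across) (value of joint drawer between -0.004 and 0.004 m and x of brush_mid in the frame of brush_bay between -0.012 and 0.012 m and y of brush_mid in the frame of brush_bay between -0.014 and 0.014 m and z of brush_mid in the frame of brush_bay between 0.001 and 0.012 m and angle between each of brush_mid, knife_mid, cutter_mid's own z axis and vertical below 0.1 rad and x of brush_tip in the frame of brush_bay above 0.06 m and x of knife_mid in the frame of knife_bay between -0.012 and 0.012 m and y of knife_mid in the frame of knife_bay between -0.014 and 0.014 m and z of knife_mid in the frame of knife_bay between 0.001 and 0.013 m and x of knife_tip in the frame of knife_bay above 0.06 m and x of cutter_mid in the frame of cutter_bay between -0.03 and 0.03 m and y of cutter_mid in the frame of cutter_bay between -0.016 and 0.016 m and z of cutter_mid in the frame of cutter_bay between 0.001 and 0.012 m and linear speed of each of brush, knife below 0.02 m/s); the robot touches nothing.
It fails at once if the fid on the rack was moved more than 30 mm (distance of fid_mid from where it was at the start of the episode above 0.03 m).
It fails at once if the jar or the disc stack on the chest was moved more than 20 mm (distance of any of frit_jar_mid, disc_stack_mid from where it was at the start of the episode above 0.02 m).
It fails at once if the glue bottle was moved more than 20 mm (distance of glue_bottle_mid from where it was at the start of the episode above 0.02 m).
It fails at once if the running pliers were moved more than 20 mm (distance of running_pliers_mid from where it was at the start of the episode above 0.02 m).
It fails at once if brush or palette knife was dropped into the tray (faster than 0.5 m/s within 60 mm of its compartment's floor) ((horizontal distance between brush_mid and brush_bay below 0.05 m and z of brush_mid in the frame of brush_bay between 0.013 and 0.06 m and linear speed of brush above 0.5 m/s) or (horizontal distance between knife_mid and knife_bay below 0.05 m and z of knife_mid in the frame of knife_bay between 0.013 and 0.06 m and linear speed of knife above 0.5 m/s)).
It also fails if it takes over 72 s, if anything falls off the work surface, if the arm or the gripper's body presses on something with over 40 N, if the wrist force passes 120 N, or if a joint passes its speed limit or range.

## Working session

There is one attempt and no reset: what is moved stays moved. The work goes in short steps, Python scripts to look and compute and a shell command to move; the robot and the scene stay as the last step left them, time stands still between calls to the robot, and variables do not carry over. Pictures are saved under pics/ and viewed, at most 10 in all, crops included, and the job is handed in when it is done.

```bash
ls; mkdir -p pics; python3 - <<'E'
from rig import r
import cv2
s=r.sense();print(s)
for n in("scene","top"):
    im=r.grab_frame(n);cv2.imwrite(f"pics/{n}0.png",im[:,:,::-1]);print(n,r.camera_info(n))
print(r.camera_info("wrist"))
E
```

```text
pics
{'clock': 0.0, 'qpos': array([-1.21637867e+00,  3.53644654e-01,  1.63414934e+00,  2.25470838e-05,
        1.15517286e+00, -2.39572487e-03]), 'qvel': array([-0.00058865,  0.00115732,  0.00089154, -0.0023159 ,  0.00015815,
        0.00092354]), 'joint_efforts': array([ 3.00652493e-03, -6.05248833e+01, -3.42064977e+01,  9.76349838e-05,
        9.47398221e-03, -9.20619868e-06]), 'eef_pos': array([ 218.15034829, -585.1845871 ,  230.5573451 ]), 'tcp_rot': array([-3.14021850e+00, -2.39071607e-05,  3.56804250e-01]), 'contact_force': array([-0.95507342, -0.00930915,  0.36400146]), 'wrist_torque': array([ 0.02956268, -0.0154626 ,  0.01116697]), 'grasp_force': 0.0, 'opening': 0.9985866925904752}
scene {'K': array([[577.82193291,   0.        , 316.82914503],
       [  0.        , 577.82193291, 241.62842649],
       [  0.        ,   0.        ,   1.        ]]), 'rvec': array([ 0.73058658,  2.41451385, -1.32955522]), 'tvec': array([ 572.89582716,   16.33843783, 1734.6129794 ])}
top {'K': array([[560.58435119,   0.        , 328.46968329],
       [  0.        , 560.58435119, 235.78169415],
       [  0.        ,   0.        ,   1.        ]]), 'rvec': array([ 2.16868245, -2.20672653,  0.10185241]), 'tvec': array([-188.41234827,  596.34016417, 1543.08106134])}
{'K': array([[350.99653224,   0.        , 313.4180335 ],
       [  0.        , 350.99653224, 234.57518645],
       [  0.        ,   0.        ,   1.        ]]), 'mount': array([[ 2.18278920e-04, -9.56211420e-01, -2.92676737e-01,
         7.38891456e+01],
       [ 9.99999446e-01,  5.10229393e-04, -9.21181424e-04,
         1.05462909e+00],
       [ 1.03017647e-03, -2.92676374e-01,  9.56211001e-01,
        -1.43916910e+02],
       [ 0.00000000e+00,  0.00000000e+00,  0.00000000e+00,
         1.00000000e+00]])}
```

View pics/scene0.png

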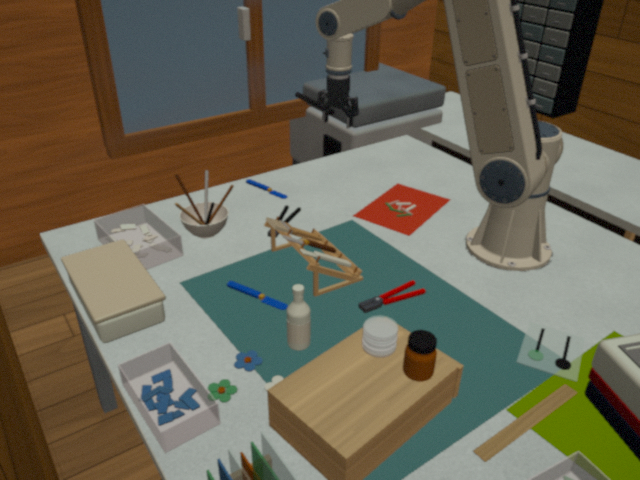

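View pics/top0.png

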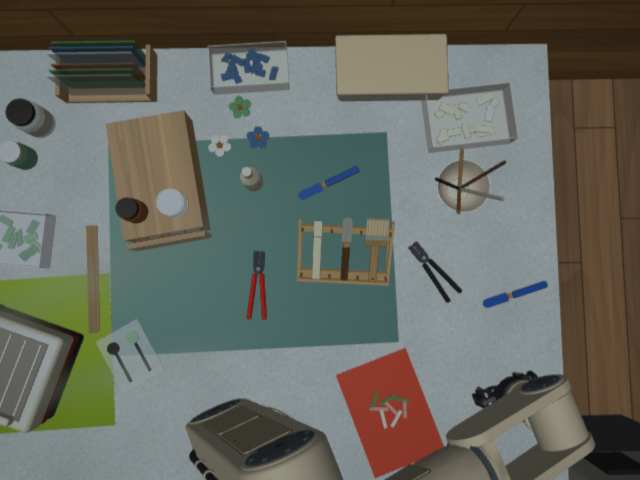

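The scene view shows the chest (365,400) with jar and discs, and the rack (315,255). In the top view, the rack holds the white fid (318,250), the knife with dark handle and grey blade (346,250) and the brush with pale head (376,245). The knife candidates are the one on the rack at (346,250) and the blue look-alikes at (330,183) and (515,294). The dark-handled one on the rack fits, so I'll confirm it in a crop.

```bash
python3 - <<'E'
import cv2,numpy as np
im=cv2.imread("pics/top0.png")
a=cv2.resize(im[205:305,285:405],None,fx=5,fy=5,interpolation=cv2.INTER_CUBIC)
cv2.imwrite("pics/rackcrop.png",a)
b=cv2.resize(im[105:255,100:220],None,fx=4,fy=4,interpolation=cv2.INTER_CUBIC)
cv2.imwrite("pics/chestcrop.png",b)
E
cat > h.py <<'E'
import numpy as np,cv2
from scipy.spatial.transform import Rotation as R
from rig import r
def unproj(name,uv,z):
    """pixels -> world points on plane height z"""
    c=r.camera_info(name);Rm=cv2.Rodrigues(np.array(c["rvec"]))[0];t=np.array(c["tvec"])
    C=-Rm.T@t;out=[]
    for (u,v),zz in zip(uv,np.broadcast_to(z,len(uv))):
        d=Rm.T@np.linalg.inv(c["K"])@[u,v,1]
        out.append(C+d*(zz-C[2])/d[2])
    return np.array(out)
def wrist_unproj(uv,z,s):
    c=r.camera_info("wrist");Rt=R.from_euler("xyz",s["tcp_rot"]).as_matrix();M=c["mount"]
    C=Rt@M[:3,3]+s["eef_pos"];out=[]
    for (u,v),zz in zip(uv,np.broadcast_to(z,len(uv))):
        d=Rt@M[:3,:3]@np.linalg.inv(c["K"])@[u,v,1]
        out.append(C+d*(zz-C[2])/d[2])
    return np.array(out)
def delta(p,rpy,s=None):
    """row (scaled) from the present pose to world pose"""
    s=s or r.sense();R0=R.from_euler("xyz",s["tcp_rot"])
    R1=R.from_euler("xyz",rpy)
    return np.round(np.r_[R0.inv().apply(np.array(p)-s["eef_pos"])/200,(R0.inv()*R1).as_rotvec()/np.pi],4)
E
```

```text
(no output)
```

View pics/rackcrop.png

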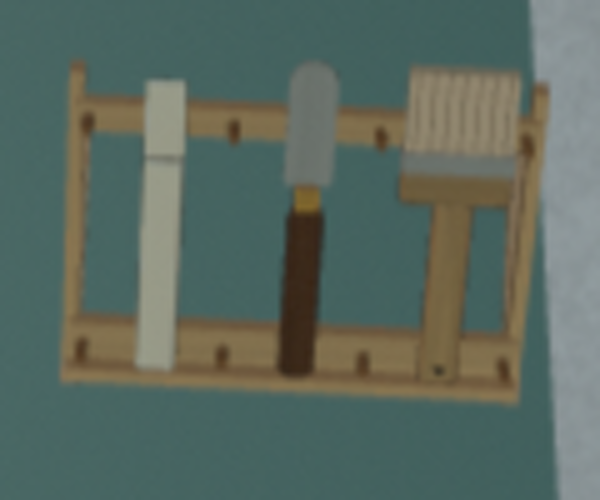

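View pics/chestcrop.png

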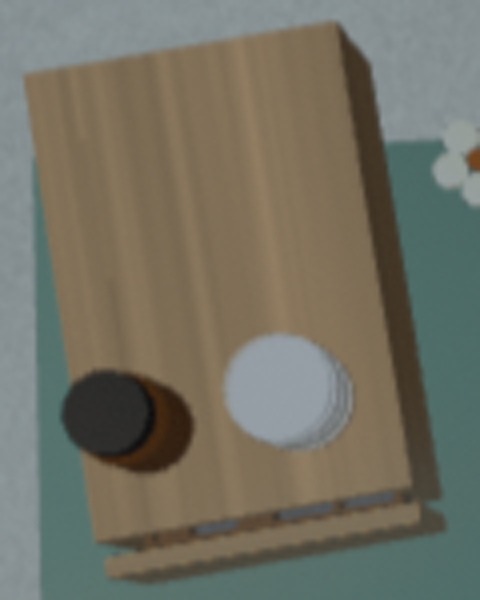

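The crops show the knife on the rack with dark handle (295,370)→blade tip (315,62), the brush beside it, and the white fid on the left. The blue ones are elsewhere, so I leave them. The chest front top edge runs crop (95,542)–(412,490), with the panel just below it.

```bash
python3 - <<'E'
from h import *
np.set_printoptions(suppress=True,precision=1)
rk=lambda u,v:(285+(u-2)/5,205+(v-2)/5)
ch=lambda u,v:(100+(u-1.5)/4,105+(v-1.5)/4)
c=unproj("top",[ch(95,542),ch(412,490),ch(338,22),ch(25,75)],105);print("chest FL FR BR BL\n",c)
m=(c[0]+c[1])/2;x=(c[3]+c[2])/2-m;print("yaw",np.arctan2(x[1],x[0]),np.arctan2(*(c[0]-c[1])[[1,0]])-np.pi/2,np.linalg.norm(x),np.linalg.norm(c[0]-c[1]),m)
p=unproj("top",[ch(107,577),ch(420,521),ch(107,558),ch(420,503)],94);print("panel outer L R, inner L R\n",p,(p[0]+p[1])/2)
k=unproj("top",[rk(295,375),rk(315,62)],[32,123]);print("knife",k,k.mean(0),np.arctan2(*(k[1]-k[0])[[1,0]]))
b=unproj("top",[rk(437,380),rk(465,68)],[30,130]);print("brush",b,b.mean(0),np.arctan2(*(b[1]-b[0])[[1,0]]))
f=unproj("top",[rk(155,368),rk(166,80)],[30,120]);print("fid",f)
print("jar",unproj("top",[ch(107,412)],190),"disc",unproj("top",[ch(280,390)],161))
# bottle, pliers
print("bottle cap",unproj("top",[(248,173)],165),"pliers",unproj("top",[(259,262),(250,318),(265,318),(259,252)],15))
print("rack lip corners",unproj("top",[rk(62,380),rk(517,402)],[20,20]))
E
```

```text
chest FL FR BR BL
 [[584.3 343.9 105. ]
 [615.3 135.3 105. ]
 [932.5 184.9 105. ]
 [899.1 394.  105. ]]
yaw 0.15644593994202832 0.14754213004941352 319.92142699552153 210.80238958514119 [599.8 239.6 105. ]
panel outer L R, inner L R
 [[561.7 339.5  94. ]
 [595.5 132.3  94. ]
 [574.3 339.7  94. ]
 [607.5 132.3  94. ]] [578.6 235.9  94. ]
knife [[ 470.1 -238.3   32. ]
 [ 633.9 -248.5  123. ]] [ 552.  -243.4   77.5] -0.06183904728166245
brush [[ 465.9 -317.2   30. ]
 [ 628.7 -326.7  130. ]] [ 547.3 -321.9   80. ] -0.058373404413748636
fid [[ 475.3 -160.9   30. ]
 [ 626.  -170.   120. ]]
jar [[659.  307.5 190. ]] disc [[675.3 207.7 161. ]]
bottle cap [[746.8   6.7 165. ]] pliers [[523.4  -3.1  15. ]
 [368.4  23.1  15. ]
 [367.6 -18.5  15. ]
 [551.4  -3.3  15. ]]
rack lip corners [[ 469.6 -108.9   20. ]
 [ 452.8 -362.5   20. ]]
```

```bash
python3 -m inch '[[[0.9,-1,0,0,0,0],[0.9,-1,0,0,0,0],[0.9,-1,0,0,0,0],[0.9,-1,0,0,0,0],[0.9,-1,0,0,0,0],[0.9,-1,0,0,0,0],[0.9,-1,0,0,0,0]]]' -1 40
python3 -m inch '[[[0.9,-1,0,0,0,-0.25],[0.9,-1,0,0,0,-0.25],[0.9,-1,0,0,0,-0.25],[0.9,-1,0,0,0,-0.25],[0.9,-1,0,0,0,-0.25],[0.9,-1,0,0,0,-0.25],[0.9,-1,0,0,0,-0.25],[0.9,-1,0,0,0,-0.25]]]'
python3 -c "
from h import *
print(r.sense()['qpos'],delta([490,223,231],[np.pi,0,1.722]),delta([537,230,45],[np.pi,0,1.722]))"
```

```text
clock: 0.68
eef_pos: [317.4, -331.3, 230.9]
tcp_rot: [-3.139, -0.0, 0.358]
contact_force: [0.5, -0.2, 0.1]
opening: 0.009
grasp_force: 0.0
clock: 1.35
eef_pos: [416.9, -81.9, 231.2]
tcp_rot: [-3.142, -0.001, 1.148]
contact_force: [-0.1, 0.1, 0.3]
opening: -0.001
grasp_force: 0.0
[-1.98307945e-01  3.29558408e-02  2.03667975e+00  1.20249171e-03
  1.07177838e+00  2.23612514e-01] [ 1.5402e+00 -2.9170e-01  2.9000e-03  1.0000e-04 -3.0000e-04 -1.8260e-01] [ 1.6675e+00 -9.1600e-02  9.3300e-01  1.0000e-04 -3.0000e-04 -1.8260e-01]
```

```bash
python3 -m inch '[[[1,-0.2,0,0,0,-0.18],[1,-0.2,0,0,0,-0.18],[1,-0.2,0,0,0,-0.18],[1,-0.2,0,0,0,-0.18],[1,-0.2,0,0,0,-0.18],[1,-0.2,0,0,0,-0.18]]]'
python3 -c "
from h import *
print(delta([515,227,100],[np.pi,0,1.722]),delta([537,230,45],[np.pi,0,1.722]))"
```

```text
clock: 1.85
eef_pos: [464.1, 118.1, 231.4]
tcp_rot: [3.14, -0.002, 1.714]
contact_force: [0.5, -0.8, 0.3]
opening: -0.001
grasp_force: 0.0
[ 5.013e-01  3.287e-01  6.583e-01  5.000e-04 -6.000e-04 -2.500e-03] [ 4.999e-01  4.393e-01  9.335e-01  5.000e-04 -6.000e-04 -2.500e-03]
```

```bash
python3 -m inch '[[[0.5,0.33,0.5,0,0,0],[0.5,0.33,0.5,0,0,0],[0.5,0.33,0.65,0,0,0],[0.5,0.42,0.93,0,0,-0.002],[0.5,0.42,0.93,0,0,-0.002],[0.5,0.42,0.93,0,0,-0.002],[0.5,0.42,0.93,0,0,-0.002],[0.5,0.42,0.93,0,0,-0.002]]]'
python3 -m inch '[[[0,0.05,0,0,0,0],[0,0.06,0,0,0,0],[0,0.07,0,0,0,0],[0,0.08,0,0,0,0],[0,0.09,0,0,0,0],[0,0.1,0,0,0,0],[0,0.11,0,0,0,0]]]'
```

```text
clock: 2.52
eef_pos: [531.3, 222.8, 44.0]
tcp_rot: [-3.138, 0.001, 1.713]
contact_force: [-0.0, 0.1, 1.5]
opening: 0.0
grasp_force: 0.0
clock: 3.1
eef_pos: [553.7, 226.8, 47.2]
tcp_rot: [-3.142, -0.0, 1.714]
contact_force: [-16.1, -2.1, 14.7]
opening: -0.003
grasp_force: 0.0
```

```bash
python3 -c "
from h import *
cv2.imwrite('pics/a.png',r.grab_frame('top')[90:290,80:300,::-1].repeat(3,0).repeat(3,1))"
```

```text
(no output)
```

View pics/a.png

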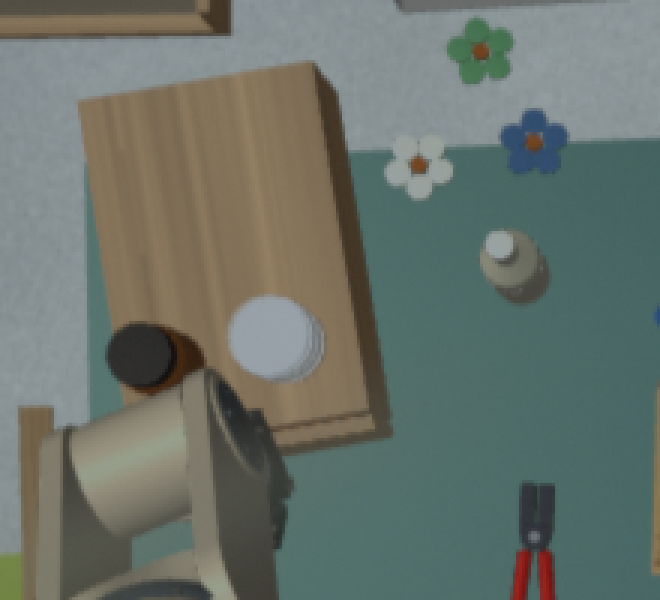

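The picture shows the panel gap narrowed at the right end (300,430), so the panel is pressed in. Next I back off so it can spring out.

```bash
python3 -m inch '[[[0,-0.1,0,0,0,0],[0,-0.3,0,0,0,0],[0,-0.5,0,0,0,0],[0,-0.5,-0.3,0,0,0],[0,-0.5,-0.7,0,0,0],[0,-0.5,-0.7,0,0,0],[0,-0.5,-0.7,0,0,0],[0,-0.5,-0.7,0,0,0]]]' -0.2
python3 -c "
from h import *
im=r.grab_frame('top')
cv2.imwrite('pics/b.png',cv2.resize(im[150:270,90:250,::-1],None,fx=5,fy=5,interpolation=2))
print(r.sense())"
```

```text
clock: 3.82
eef_pos: [457.9, 213.9, 191.1]
tcp_rot: [3.132, -0.003, 1.714]
contact_force: [1.3, 0.4, -0.1]
opening: 0.401
grasp_force: 0.0
{'clock': 3.8667, 'qpos': array([ 4.34141353e-01,  2.11109259e-01,  1.93566344e+00, -5.25482847e-05,
        9.88138300e-01,  2.91299368e-01]), 'qvel': array([-0.00099609,  0.05496608,  0.04966892,  0.00062311, -0.02558221,
       -0.00152955]), 'joint_efforts': array([ 6.38555456e-02, -4.91658282e+01, -3.23182869e+01,  3.15359612e-03,
        3.03325541e-01, -1.28013858e-04]), 'eef_pos': array([456.63817561, 213.35390441, 188.51122186]), 'tcp_rot': array([ 3.13517982e+00, -1.87672486e-03,  1.71367310e+00]), 'contact_force': array([-0.06263681, -0.20582543, -1.3367434 ]), 'wrist_torque': array([ 0.0118329 , -0.06313178, -0.01744417]), 'grasp_force': 0.0, 'opening': 0.40377539342315255}
```

View pics/b.png

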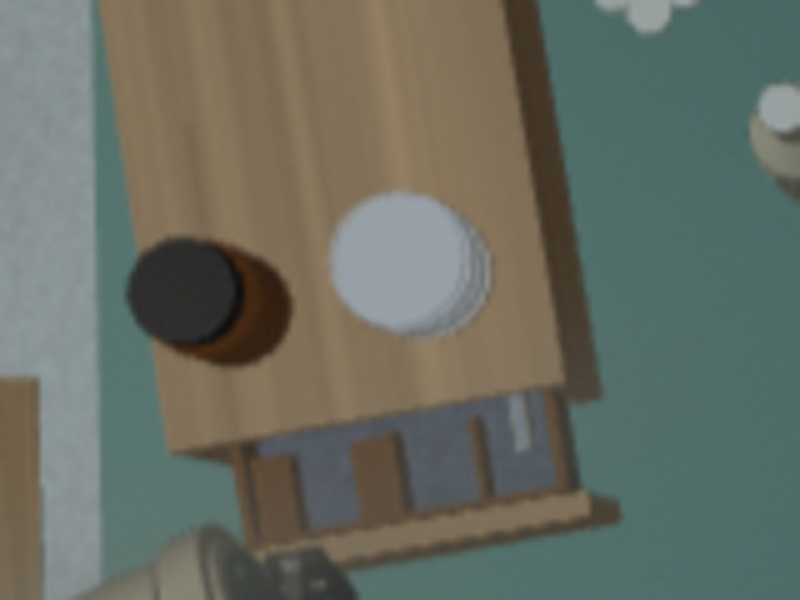

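The drawer sprang ajar. The brush bay with its channel is on the left (330,490), the knife lane in the middle (445,470) and the glass cutter on the right (520,425). Now I grip the panel edge.

```bash
python3 -c "
from h import *
for z in(140,72): print(delta([530,229,z],[np.pi,0,1.722]))"
```

```text
[ 0.0247  0.3726  0.245   0.002  -0.0006 -0.0027]
[ 0.0241  0.3705  0.585   0.002  -0.0006 -0.0027]
```

```bash
python3 -m inch '[[[0.025,0.37,0,0,0,-0.0025],[0.025,0.37,0,0,0,-0.0025],[0.025,0.37,0.1,0,0,-0.0025],[0.025,0.37,0.3,0,0,-0.0025],[0.025,0.37,0.5,0,0,-0.0025],[0.025,0.37,0.57,0,0,-0.0025],[0.025,0.37,0.57,0,0,-0.0025],[0.025,0.37,0.57,0,0,-0.0025]]]' 0
python3 -m inch '[[[0,0,0,0,0,0],[0,0,0,0,0,0],[0,0,0,0,0,0],[0,0,0,0,0,0],[0,0,0,0,0,0]]]' -1 40
```

```text
clock: 4.53
eef_pos: [526.5, 227.7, 69.9]
tcp_rot: [-3.138, 0.001, 1.722]
contact_force: [0.1, -0.0, 0.9]
opening: 0.501
grasp_force: 0.0
clock: 4.95
eef_pos: [528.7, 228.8, 73.0]
tcp_rot: [3.139, -0.001, 1.722]
contact_force: [0.0, -0.7, 8.2]
opening: 0.156
grasp_force: 40.9
```

```bash
python3 -m inch '[[[0,-0.1,0,0,0,0],[0,-0.2,0,0,0,0],[0,-0.35,0,0,0,0],[0,-0.5,0,0,0,0],[0,-0.65,0,0,0,0],[0,-0.75,0,0,0,0],[0,-0.81,0,0,0,0],[0,-0.81,0,0,0,0]]]'
python3 -m inch '[[[0,0,0,0,0,0],[0,0,0,0,0,0],[0,0,0,0,0,0]]]'
```

```text
clock: 5.62
eef_pos: [371.5, 204.2, 73.5]
tcp_rot: [3.13, -0.0, 1.725]
contact_force: [16.7, -14.6, 5.4]
opening: 0.151
grasp_force: 47.3
clock: 5.87
eef_pos: [371.5, 204.1, 73.5]
tcp_rot: [3.133, 0.0, 1.724]
contact_force: [11.5, -15.0, 13.0]
opening: 0.146
grasp_force: 48.5
```

```bash
python3 -m inch '[[[0,0,0,0,0,0],[0,0,0,0,0,0],[0,0,0,0,0,0],[0,0,-0.2,0,0,0],[0,0,-0.4,0,0,0],[0,0,-0.6,0,0,0],[0,0,-0.75,0,0,0],[0,0,-0.75,0,0,0]]]' 0.1
cat >> h.py <<'E'
TH=-0.062;A=np.deg2rad(32)
def rack_rot(th=TH,a=A):
    u=np.array([np.cos(a)*np.cos(th),np.cos(a)*np.sin(th),np.sin(a)]);n=np.array([-np.sin(a)*np.cos(th),-np.sin(a)*np.sin(th),np.cos(a)])
    return R.from_matrix(np.c_[-u,np.cross(n,u),-n]),u,n
def row(p,R1,s=None):
    s=s or r.sense();R0=R.from_euler("xyz",s["tcp_rot"])
    return np.round(np.r_[R0.inv().apply(np.array(p)-s["eef_pos"])/200,(R0.inv()*R1).as_rotvec()/np.pi],4)
E
python3 -c "
from h import *
Rr,u,n=rack_rot()
g=np.array([553,-321.9,70])-2*u
print(row([470,-60,270],Rr),row(g+90*n,Rr),g+90*n)"
```

```text
clock: 6.53
eef_pos: [370.0, 205.7, 227.1]
tcp_rot: [3.133, -0.003, 1.722]
contact_force: [0.9, 0.4, -0.1]
opening: 0.552
grasp_force: 0.0
[-1.3879  0.296  -0.2169 -0.1175 -0.1484 -0.4209] [-2.6948  0.2623  0.402  -0.1175 -0.1484 -0.4209] [ 503.70606495 -318.83985395  145.26449013]
```

```bash
python3 -m inch '[[[-1,0.3,-0.1,-0.07,-0.09,-0.25],[-1,0.3,-0.1,-0.07,-0.09,-0.25],[-1,0.3,-0.1,-0.07,-0.09,-0.25],[-1,0.3,-0.1,-0.07,-0.09,-0.25],[-1,0.3,-0.1,-0.07,-0.09,-0.25],[-1,0.3,-0.1,-0.07,-0.09,-0.25],[-1,0.3,-0.1,-0.07,-0.09,-0.25],[-1,0.3,-0.1,-0.07,-0.09,-0.25]]]'
python3 -c "
from h import *
Rr,u,n=rack_rot()
g=np.array([553,-321.9,70])-2*u
print(r.sense()['qpos'],row([440,-130,250],Rr),row(g+90*n,Rr),g+90*n)"
```

```text
clock: 7.2
eef_pos: [454.8, 14.4, 240.1]
tcp_rot: [3.049, 0.337, 2.503]
contact_force: [-0.3, 0.1, -0.2]
opening: 0.553
grasp_force: 0.0
[ 0.1566086  -0.08622717  2.1805038  -0.24993392  0.7576732  -0.63431758] [-0.3663 -0.628   0.0179 -0.0509 -0.0608 -0.1685] [-0.966  -1.2646  0.7266 -0.0509 -0.0608 -0.1685] [ 503.70606495 -318.83985395  145.26449013]
```

```bash
python3 -m inch '[[[-0.6,-0.8,0.2,-0.05,-0.06,-0.168],[-0.6,-0.8,0.2,-0.05,-0.06,-0.168],[-0.6,-0.8,0.2,-0.05,-0.06,-0.168],[-0.6,-0.8,0.2,-0.05,-0.06,-0.168],[-0.6,-0.8,0.2,-0.05,-0.06,-0.168],[-0.6,-0.8,0.2,-0.05,-0.06,-0.168],[-0.6,-0.8,0.2,-0.05,-0.06,-0.168]]]'
python3 -c "
from h import *
cv2.imwrite('pics/c.png',cv2.resize(r.grab_frame('top')[140:310,90:260,::-1],None,fx=3.5,fy=3.5,interpolation=2))
Rr,u,n=rack_rot()
g=np.array([553,-321.9,70])-2*u
print(r.sense()['qpos'],row(g+90*n,Rr))"
```

```text
clock: 7.78
eef_pos: [466.1, -125.5, 229.9]
tcp_rot: [3.087, 0.494, 2.931]
contact_force: [0.3, 0.8, 0.8]
opening: 0.549
grasp_force: 0.0
[-0.35595766 -0.08865838  2.26415008  0.25998729  0.49645015 -1.94005115] [-0.127  -0.9291  0.5039 -0.0064 -0.019  -0.038 ]
```

View pics/c.png

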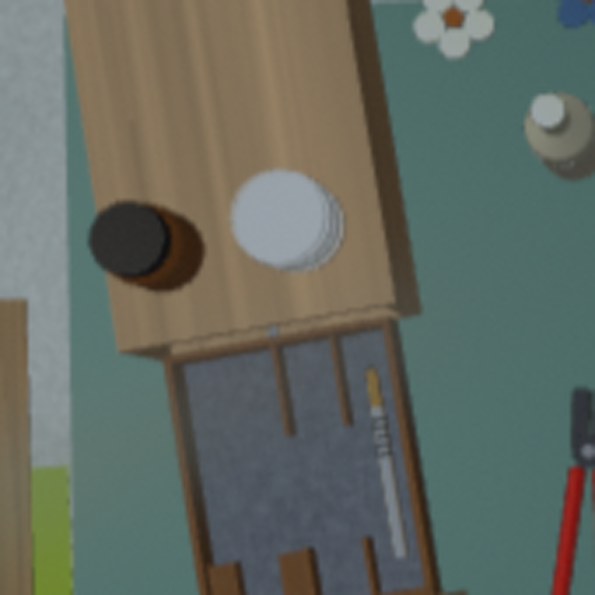

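The tray is out. Divider 1's back piece runs (274,340)–(291,436) and divider 2's (335,338)–(349,424), whose front piece ends at (369,540). The cutter lies in the right lane.

```bash
python3 -m inch '[[[-0.12,-0.92,0.0,-0.006,-0.019,-0.038],[-0.12,-0.92,0.0,-0.006,-0.019,-0.038],[-0.12,-0.92,0.1,-0.006,-0.019,-0.038],[-0.12,-0.92,0.3,-0.006,-0.019,-0.038],[-0.12,-0.92,0.5,-0.006,-0.019,-0.038],[-0.12,-0.92,0.5,-0.006,-0.019,-0.038],[-0.12,-0.92,0.5,-0.006,-0.019,-0.038],[-0.12,-0.92,0.5,-0.006,-0.019,-0.038]]]'
python3 -c "
from h import *
s=r.sense()
cv2.imwrite('pics/w1.png',r.grab_frame('wrist')[:,:,::-1])
print(s['eef_pos'],s['tcp_rot'])
np.set_printoptions(suppress=True,precision=1)
f=lambda u,v:(90+(u-1.25)/3.5,140+(v-1.25)/3.5)
p=unproj('top',[f(274,340),f(291,436),f(335,338),f(349,424),f(369,540)],48)
q=unproj('top',[f(172,362),f(205,590),f(388,322),f(437,590)],56)
m=np.array([599.8,239.6]);c,s_=np.cos(.155),np.sin(.155)
E=np.array([[c,s_],[-s_,c]])
for x in (p,q): print(x[:,:2],(x[:,:2]-m)@E.T)
"
```

```text
clock: 8.5
eef_pos: [501.9, -318.1, 141.7]
tcp_rot: [3.129, 0.552, 3.051]
contact_force: [0.2, -0.4, 0.5]
opening: 0.552
grasp_force: 0.0
[ 501.91739083 -318.05514726  141.74596896] [3.12935608 0.55197738 3.05120514]
[[595.8 242.2]
 [520.3 228.7]
 [596.6 194.6]
 [528.9 183.5]
 [438.4 167.9]] [[  -3.5    3.2]
 [ -80.2    1.5]
 [ -10.1  -44. ]
 [ -78.7  -44.5]
 [-170.6  -46. ]]
[[579.3 319.1]
 [402.4 292.2]
 [607.8 151.4]
 [399.1 113.6]] [[  -8.    81.7]
 [-186.9   82.5]
 [  -5.7  -88.4]
 [-217.7  -93.5]]
```

View pics/w1.png

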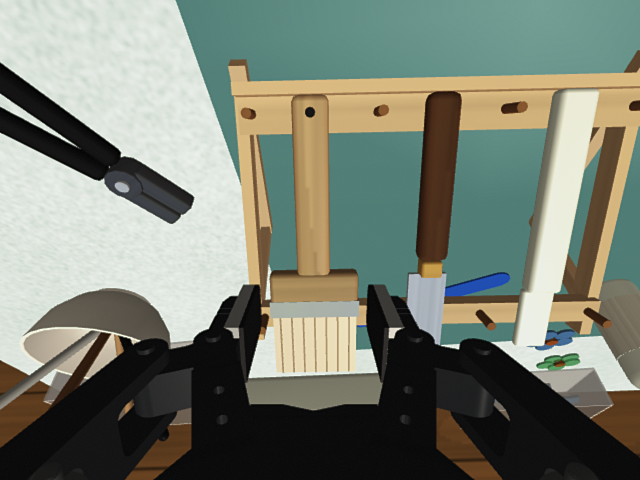

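The wrist view shows the brush centred between the fingers: handle end at (310,96), shoulder at (314,271), head end at (315,372). The knife handle end is at (444,93) and its collar starts at (430,262).

```bash
python3 -c "
from h import *
from scipy.optimize import brentq
c=r.camera_info('wrist');M=c['mount'];Ki=np.linalg.inv(c['K'])
def P(uv,d):
    v=M[:3,:3]@Ki@[*uv,1];return M[:3,3]+v*(d-M[2,3])/v[2]
s=r.sense();Rt=R.from_euler('xyz',s['tcp_rot'])
for nm,a,b,L,xa,th,off in(('brush',(310,96),(314,271),112,-95,12,-2),('knife',(444,93),(430,262),105,-95,14,-10)):
    for d in (brentq(lambda d:np.linalg.norm(P(a,d)-P(b,d))-L,20,200),78,72):
        pa,pb=P(a,d),P(b,d);e=(pb-pa)/np.linalg.norm(pb-pa)
        mid=pa+95*e;mid[2]+=th
        print(nm,'d',round(d,1),'L',np.linalg.norm(pb-pa).round(1),'mid tool',mid.round(1),'world underside mid',(Rt.apply(mid)+s['eef_pos']).round(1),'dir',Rt.apply(e).round(3))
Rr,u,n=rack_rot();print(u,Rt.as_matrix().T@u)
"
```

```text
brush d 79.1 L 112.0 mid tool [-3.1 -1.1 91.1] world underside mid [ 551.4 -320.1   67. ] dir [ 0.85  -0.05   0.524]
brush d 78 L 111.5 mid tool [-3.2 -1.  90. ] world underside mid [ 550.9 -320.1   68. ] dir [ 0.85  -0.05   0.524]
brush d 72 L 108.4 mid tool [-3.6 -1.  84. ] world underside mid [ 548.2 -319.8   73.3] dir [ 0.85  -0.05   0.524]
knife d 74.8 L 105.0 mid tool [-1.8 76.5 88.8] world underside mid [ 555.2 -242.6   69. ] dir [ 0.85  -0.052  0.524]
knife d 78 L 106.6 mid tool [-1.5 77.6 92. ] world underside mid [ 556.7 -241.6   66.1] dir [ 0.85  -0.052  0.524]
knife d 72 L 103.7 mid tool [-2.1 75.6 86. ] world underside mid [ 553.9 -243.5   71.5] dir [ 0.85  -0.052  0.524]
[ 0.84641867 -0.0525453   0.52991926] [-0.99980622  0.01859565 -0.00645976]
```

```bash
python3 -m inch '[[[0,-0.005,0.15,0,0,-0.005],[0,-0.005,0.28,0,0,-0.005],[0,-0.005,0.38,0,0,-0.005],[0,-0.005,0.43,0,0,-0.005],[0,-0.005,0.43,0,0,-0.005],[0,-0.005,0.43,0,0,-0.005],[0,-0.005,0.43,0,0,-0.005]]]'
python3 -m inch '[[[0,0,0,0,0,0],[0,0,0,0,0,0],[0,0,0,0,0,0],[0,0,0,0,0,0],[0,0,0,0,0,0],[0,0,0,0,0,0]]]' -1 40
```

```text
clock: 9.13
eef_pos: [554.6, -317.7, 88.1]
tcp_rot: [-3.136, 0.52, 3.076]
contact_force: [0.1, -0.7, -0.1]
opening: 0.551
grasp_force: 0.0
clock: 9.63
eef_pos: [554.4, -318.7, 88.6]
tcp_rot: [-3.135, 0.521, 3.076]
contact_force: [-3.8, 0.9, 9.2]
opening: -0.001
grasp_force: 4.8
```

```bash
python3 -c "
from h import *
s=r.sense();print(s)
Rr,u,n=rack_rot();g=np.array([551,-320.5,69])-3*u
print(row(g,Rr),Rr.as_euler('xyz'))
"
```

```text
{'clock': 9.6333, 'qpos': array([-0.67451429,  0.42365997,  2.05705722,  0.93367112,  0.35527778,
       -3.01603461]), 'qvel': array([ 0.00087721, -0.00139111,  0.00064755, -0.00075651, -0.00203566,
        0.00090157]), 'joint_efforts': array([ 5.11115156e-01, -4.98418415e+01, -2.29815674e+01,  9.67431553e-01,
       -8.59646536e-01,  5.29668701e-03]), 'eef_pos': array([ 554.37630365, -318.686076  ,   88.55984096]), 'tcp_rot': array([-3.13535223,  0.5212708 ,  3.07573872]), 'contact_force': array([-3.8194273 ,  0.8834155 ,  9.20639595]), 'wrist_torque': array([0.21315209, 0.12786626, 0.17362383]), 'grasp_force': 4.798288894817233, 'opening': -0.0009281112260647134}
[ 0.0778 -0.0097  0.0773 -0.0026 -0.0119 -0.001 ] [-3.14159265  0.55850536  3.07959265]
```

The last joint is at its limit (-3.016), so the descent stopped short above the brush. I'll back off, then use the half-turned grasp.

```bash
python3 -m inch '[[[0,0,-0.1,0,0,0],[0,0,-0.25,0,0,0],[0,0,-0.45,0,0,0],[0,0,-0.6,0,0,0.0],[0,0,-0.6,0,0,0.0],[0,0,-0.6,0,0,0]]]'
python3 -m inch '[[[0,0,0,0,0,0.3],[0,0,0,0,0,0.3],[0,0,0,0,0,0.3],[0,0,0,0,0,0.3],[0,0,0,0,0,0.3],[0,0,0,0,0,0.3],[0,0,0,0,0,0.3],[0,0,0,0,0,0.3]]]' 0.1
python3 -m inch '[[[0,0,0,0,0,0.3],[0,0,0,0,0,0.3],[0,0,0,0,0,0.3],[0,0,0,0,0,0.3],[0,0,0,0,0,0.3],[0,0,0,0,0,0.3],[0,0,0,0,0,0.3],[0,0,0,0,0,0.3]]]'
cat >> h.py <<'E'
HALF=R.from_rotvec([0,0,np.pi])
E
python3 -c "
from h import *
s=r.sense();print(s['qpos'])
Rr,u,n=rack_rot();g=np.array([551,-320.5,69])-3*u
print(row(g+90*n,Rr*HALF))
"
```

```text
clock: 10.13
eef_pos: [494.9, -314.8, 193.9]
tcp_rot: [-3.133, 0.523, 3.076]
contact_force: [-0.7, 0.2, -0.7]
opening: 0.0
grasp_force: 0.0
clock: 10.8
eef_pos: [494.8, -313.4, 190.1]
tcp_rot: [2.709, 0.296, 2.059]
contact_force: [0.1, 0.9, -0.2]
opening: 0.548
grasp_force: 0.0
clock: 11.47
eef_pos: [494.8, -313.4, 190.1]
tcp_rot: [2.644, -0.153, 1.221]
contact_force: [0.1, 0.6, -0.3]
opening: 0.544
grasp_force: 0.0
[-0.74921891  0.18462397  2.09059792  0.64493717  0.54035771 -0.86608655]
[-0.0435 -0.0776  0.2171 -0.0061  0.0124  0.3966]
```

```bash
python3 -m inch '[[[0,0,0,0,0,0.28],[0,0,0,0,0,0.28],[0,0,0,0,0,0.28],[0,0,0,0,0,0.28],[0,0,0,0,0,0.28],[0,0,0,0,0,0.28],[0,0,0,0,0,0.28],[0,0,0,0,0,0.28]]]'
python3 -c "
from h import *
s=r.sense();print(s['qpos'])
Rr,u,n=rack_rot();g=np.array([551,-320.5,69])-3*u
print(row(g+90*n,Rr*HALF),row(g,Rr*HALF))
"
```

```text
clock: 12.13
eef_pos: [494.8, -313.5, 190.2]
tcp_rot: [2.933, -0.479, 0.355]
contact_force: [0.7, -0.3, 0.6]
opening: 0.55
grasp_force: 0.0
[-0.74924838  0.18445903  2.0904995   0.64486162  0.54048546  0.01250096]
[-0.0879 -0.0163  0.2176 -0.0003  0.013   0.117 ] [-7.000e-02 -1.270e-02  6.672e-01 -3.000e-04  1.300e-02  1.170e-01]
```

```bash
python3 -m inch '[[[-0.088,-0.016,0.2,0,0.013,0.117],[-0.088,-0.016,0.2,0,0.013,0.117],[-0.088,-0.016,0.2,0,0.013,0.117],[-0.088,-0.016,0.2,0,0.013,0.117],[-0.088,-0.016,0.22,0,0.013,0.117],[-0.088,-0.016,0.22,0,0.013,0.117]]]'
python3 -c "
from h import *
s=r.sense();print(s['qpos'])
Rr,u,n=rack_rot();g=np.array([551,-320.5,69])-3*u
print(row(g+90*n,Rr*HALF),row(g,Rr*HALF))
im=r.grab_frame('wrist')
# handle of brush: tan rows; print row profiles
for v in (120,200,260,300,340): print(v,[tuple(int(x) for x in im[v,u]) for u in range(270,370,10)])
"
```

```text
clock: 12.63
eef_pos: [501.6, -318.2, 144.2]
tcp_rot: [3.134, -0.559, -0.048]
contact_force: [-0.3, -0.1, -0.4]
opening: 0.552
grasp_force: 0.0
[-0.76768683  0.27663726  2.12952214  0.90693843  0.45194251  0.07831279]
[-0.0045 -0.0039  0.0001  0.0001 -0.0003  0.0038] [-4.800e-03 -4.000e-03  4.501e-01  1.000e-04 -3.000e-04  3.800e-03]
120 [(223, 204, 167), (219, 202, 167), (153, 132, 99), (222, 204, 169), (220, 202, 166), (222, 204, 168), (152, 132, 98), (222, 204, 169), (220, 203, 168), (221, 204, 169)]
200 [(148, 111, 68), (147, 121, 77), (149, 121, 79), (148, 122, 79), (149, 122, 78), (147, 121, 77), (147, 120, 77), (146, 120, 77), (148, 122, 77), (129, 99, 63)]
260 [(93, 135, 126), (92, 135, 126), (91, 132, 125), (167, 126, 79), (166, 137, 88), (160, 131, 85), (104, 82, 58), (84, 127, 119), (81, 124, 117), (188, 160, 119)]
300 [(95, 137, 129), (94, 136, 128), (93, 136, 128), (167, 129, 80), (166, 136, 88), (159, 131, 82), (85, 131, 124), (86, 129, 120), (84, 127, 119), (192, 160, 122)]
340 [(187, 157, 107), (187, 157, 105), (187, 156, 105), (165, 130, 82), (168, 138, 88), (159, 130, 83), (189, 159, 107), (187, 157, 106), (187, 158, 106), (188, 158, 107)]
```

```bash
python3 -m inch '[[[-0.004,-0.003,0.15,0,0,0.003],[-0.004,-0.003,0.28,0,0,0.003],[-0.004,-0.003,0.38,0,0,0.003],[-0.004,-0.003,0.45,0,0,0.003],[-0.004,-0.003,0.45,0,0,0.003],[-0.004,-0.003,0.45,0,0,0.003],[-0.004,-0.003,0.45,0,0,0.003]]]'
python3 -m inch '[[[0,0,0,0,0,0],[0,0,0,0,0,0],[0,0,0,0,0,0],[0,0,0,0,0,0],[0,0,0,0,0,0],[0,0,0,0,0,0]]]' -1 40
```

```text
clock: 13.27
eef_pos: [548.4, -320.5, 68.8]
tcp_rot: [-3.141, -0.56, -0.063]
contact_force: [0.5, 0.1, 0.5]
opening: 0.548
grasp_force: 0.0
clock: 13.77
eef_pos: [548.3, -320.8, 69.2]
tcp_rot: [-3.141, -0.561, -0.065]
contact_force: [-4.3, 0.8, 7.4]
opening: 0.25
grasp_force: 39.2
```

```bash
python3 -m inch '[[[0,0,-0.1,0,0,0],[0,0,-0.25,0,0,0],[0,0,-0.4,0,0,0],[0,0,-0.55,0,0,0],[0,0,-0.7,0,0,0],[0,0,-0.75,0,0,0],[0,0,-0.75,0,0,0]]]'
python3 -c "
from h import *
D=R.from_euler('xyz',[np.pi,0,.155])
s=r.sense();print(s['qpos'],s['opening'])
print(row([470,-160,240],D),row([478,250,160],D))
"
```

```text
clock: 14.35
eef_pos: [468.7, -316.6, 197.9]
tcp_rot: [3.139, -0.563, -0.064]
contact_force: [1.1, -0.6, -0.6]
opening: 0.244
grasp_force: 40.2
[-0.81913861  0.14614266  2.14003138  0.76127859  0.5559413   0.218932  ] 0.24401141875320595
[ 0.0753 -0.7811 -0.2033  0.0204 -0.1785 -0.0681] [-0.2156 -2.8301  0.0809  0.0204 -0.1785 -0.0681]
```

```bash
python3 -m inch '[[[0,0,-0.15,0.02,-0.178,-0.068],[0,-0.2,-0.2,0.02,-0.178,-0.068],[0.05,-0.5,-0.2,0.02,-0.178,-0.068],[0.05,-0.9,-0.2,0.02,-0.178,-0.068],[0.05,-0.9,-0.2,0.02,-0.178,-0.068],[0.05,-0.9,-0.2,0.02,-0.178,-0.068],[0.05,-0.9,-0.2,0.02,-0.178,-0.068],[0.05,-0.9,-0.2,0.02,-0.178,-0.068]]]'
python3 -c "
from h import *
D=R.from_euler('xyz',[np.pi,0,.155])
s=r.sense();print(s['qpos'],s['opening'])
print(row([470,60,240],D),row([479,264,160],D))
"
```

```text
clock: 15.02
eef_pos: [469.1, -132.3, 233.1]
tcp_rot: [-3.137, 0.002, 0.161]
contact_force: [-0.0, -1.1, -1.4]
opening: 0.249
grasp_force: 40.2
[-0.28052384  0.13758912  1.91520831  0.00413836  1.09283285  1.1270051 ] 0.2490684325788594
[ 1.588e-01 -9.484e-01 -3.020e-02 -1.600e-03  7.000e-04  2.000e-03] [ 3.6790e-01 -1.9459e+00  3.7440e-01 -1.6000e-03  7.0000e-04  2.0000e-03]
```

```bash
python3 -m inch '[[[0.18,-0.97,0,0,0,0.002],[0.18,-0.97,0,0,0,0.002],[0.18,-0.97,0,0,0,0.002],[0.18,-0.97,0,0,0,0.002],[0.18,-0.97,0,0,0,0.002],[0.18,-0.97,0,0,0,0.002]]]'
python3 -m inch '[[[0.18,-0.97,0,0,0,0],[0.18,-0.97,0,0,0,0],[0.18,-0.97,0.1,0,0,0],[0.18,-0.97,0.3,0,0,0],[0.18,-0.97,0.43,0,0,0],[0.18,-0.97,0.43,0,0,0],[0.18,-0.97,0.43,0,0,0],[0.18,-0.97,0.43,0,0,0]]]'
python3 -c "
from h import *
s=r.sense();cv2.imwrite('pics/w2.png',r.grab_frame('wrist')[:,:,::-1])
D=R.from_euler('xyz',[np.pi,0,.155])
print(s['eef_pos'],s['tcp_rot'],row([479,264,60],D))
"
```

```text
clock: 15.52
eef_pos: [473.1, 65.8, 234.0]
tcp_rot: [-3.136, 0.001, 0.151]
contact_force: [-0.3, -0.2, -0.8]
opening: 0.25
grasp_force: 40.2
clock: 16.18
eef_pos: [479.3, 258.3, 147.7]
tcp_rot: [-3.14, 0.005, 0.149]
contact_force: [0.1, -0.4, -0.2]
opening: 0.245
grasp_force: 40.1
[479.25283096 258.33846417 147.7131439 ] [-3.13951135  0.00490454  0.14921952] [ 2.000e-04 -2.830e-02  4.455e-01 -8.000e-04  9.000e-04 -2.100e-03]
```

View pics/w2.png

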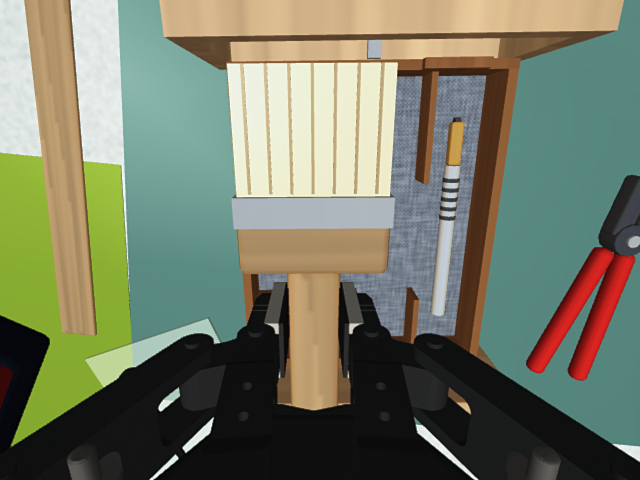

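The hover view shows the brush over the left bay. Divider 2's back piece ends at (423,182), its front piece starts at (411,289), and the cutter is undisturbed at (448,220).

```bash
python3 -c "
from h import *
np.set_printoptions(suppress=True,precision=1)
s=r.sense()
m=np.array([599.8,239.6]);c,s_=np.cos(.155),np.sin(.155)
E=np.array([[c,s_],[-s_,c]])
L=lambda p:(p[:,:2]-m)@E.T
print('div2',L(wrist_unproj([(434,68),(425,182),(414,289)],48,s)))
print('side outer, inner',L(wrist_unproj([(518,62),(487,300),(506,72),(470,320),(247,275)],56,s)))
print('chest front top',L(wrist_unproj([(163,37),(617,30)],105,s)))
b=wrist_unproj([(313,62),(313.5,197),(314,272),(314,400)],147.7+11,s);print('brush',b,L(b),'tcp',L(s['eef_pos'][None]))
"
```

```text
div2 [[  -6.2  -41.2]
 [ -78.7  -41.8]
 [-160.7  -40.6]]
side outer, inner [[  -4.3  -89.7]
 [-166.   -93.4]
 [  -9.9  -83.3]
 [-182.9  -82.8]
 [-144.9   85. ]]
chest front top [[   0.2  107.1]
 [   1.6 -108.4]]
brush [[574.9 271.5 158.7]
 [528.  264.2 158.7]
 [496.9 259.4 158.7]
 [432.8 249.7 158.7]] [[ -19.7   35.3]
 [ -67.2   35.4]
 [ -98.6   35.4]
 [-163.4   35.8]] tcp [[-115.4   36.9]]
```

```bash
python3 -m inch '[[[0.022,-0.046,0.05,0,0,-0.001],[0.022,-0.046,0.12,0,0,-0.001],[0.022,-0.046,0.2,0,0,-0.001],[0.022,-0.046,0.28,0,0,-0.001],[0.022,-0.046,0.36,0,0,-0.001],[0.022,-0.046,0.44,0,0,-0.001],[0.022,-0.046,0.49,0,0,-0.001],[0.022,-0.046,0.52,0,0,-0.001]]]'
python3 -m inch '[[[0,0,0.02,0,0,0],[0,0,0.035,0,0,0],[0,0,0.05,0,0,0],[0,0,0.06,0,0,0],[0,0,0.065,0,0,0],[0,0,0.065,0,0,0]]]'
python3 -c "
from h import *
s=r.sense()
D=R.from_euler('xyz',[np.pi,0,.152])
c,s_=np.cos(.155),np.sin(.155);m=np.array([599.8,239.6]);E=np.array([[c,s_],[-s_,c]])
print(s['eef_pos'],s['contact_force'],E@(s['eef_pos'][:2]-m),row([*s['eef_pos'][:2],27],D))
"
```

```text
clock: 16.9
eef_pos: [483.2, 269.1, 45.0]
tcp_rot: [-3.139, 0.001, 0.151]
contact_force: [0.1, -0.9, -1.1]
opening: 0.237
grasp_force: 40.2
clock: 17.4
eef_pos: [482.9, 269.7, 32.7]
tcp_rot: [-3.139, 0.001, 0.152]
contact_force: [-0.3, -0.8, -0.5]
opening: 0.246
grasp_force: 40.2
[482.88431317 269.71025698  32.66534436] [-0.3319489  -0.81785471 -0.49516416] [-110.86562225   47.79873643] [ 0.      0.0001  0.0283 -0.001   0.0003  0.    ]
```

```bash
python3 -m inch '[[[0,0.007,0.01,0,0,0],[0,0.007,0.018,0,0,0],[0,0.007,0.024,0,0,0],[0,0.007,0.028,0,0,0],[0,0.007,0.028,0,0,0]]]'
python3 -m inch '[[[0,0,0.006,0,0,0],[0,0,0.012,0,0,0],[0,0,0.012,0,0,0]]]'
```

```text
clock: 17.82
eef_pos: [482.9, 268.2, 26.8]
tcp_rot: [-3.139, 0.002, 0.152]
contact_force: [0.1, -0.3, -0.6]
opening: 0.248
grasp_force: 40.2
clock: 18.07
eef_pos: [484.7, 268.6, 26.2]
tcp_rot: [-3.138, -0.002, 0.153]
contact_force: [0.2, -3.9, 15.4]
opening: 0.245
grasp_force: 48.8
```

```bash
python3 -m inch '[[[0,0,-0.005,0,0,0],[0,0,-0.005,0,0,0],[0,0,-0.005,0,0,0],[0,0,-0.005,0,0,0],[0,0,-0.005,0,0,0],[0,0,-0.005,0,0,0]]]' -0.15
python3 -m inch '[[[0,0,-0.05,0,0,0],[0,0,-0.15,0,0,0],[0,0,-0.35,0,0,0],[0,0,-0.55,0,0,0],[0,0,-0.75,0,0,0],[0,0,-0.9,0,0,0],[0,0,-0.9,0,0,0],[0,0,-0.9,0,0,0]]]'
python3 -c "
from h import *
np.set_printoptions(suppress=True,precision=1)
s=r.sense();im=r.grab_frame('wrist');cv2.imwrite('pics/w3.png',im[:,:,::-1])
# head: pale bristles blob
hsv=cv2.cvtColor(im,cv2.COLOR_RGB2HSV)
mask=((im.min(2)>150)&(hsv[...,1]>30)&(hsv[...,1]<90)).astype(np.uint8)
n,l,st,ce=cv2.connectedComponentsWithStats(mask)
for i in np.argsort(-st[1:,4])[:4]+1: print(st[i],ce[i])
print(s['eef_pos'],s['tcp_rot'])
"
```

```text
clock: 18.57
eef_pos: [482.8, 268.2, 25.3]
tcp_rot: [-3.139, 0.002, 0.152]
contact_force: [-0.1, -0.1, -0.1]
opening: 0.428
grasp_force: 0.0
clock: 19.23
eef_pos: [484.3, 268.4, 208.2]
tcp_rot: [-3.137, -0.003, 0.152]
contact_force: [-0.5, -0.8, -0.1]
opening: 0.424
grasp_force: 0.0
[ 419    0  110   70 6016] [476.8  36.7]
[ 128  296  107   55 2317] [185.  323.8]
[ 280    0   35   72 2151] [297.2  35.6]
[ 355    0   57   71 1848] [372.6  39.3]
[484.3 268.4 208.2] [-3.1 -0.   0.2]
```

```bash
python3 -m inch '[[[0,0.9,-0.1,0,0,0],[0,0.9,-0.1,0,0,0],[0,0.9,-0.1,0,0,0],[0,0.9,-0.1,0,0,0],[0,0.9,-0.1,0,0,0],[0,0.9,-0.1,0,0,0]]]' 0.1
python3 -m inch '[[[0,0.95,0,0,0,0],[0,0.95,0,0,0,0],[0,0.95,0,0,0,0],[0,0.95,0,0,0,0],[0,0.95,0,0,0,0],[0,0.95,0,0,0,0]]]'
python3 -c "
from h import *
Rr,u,n=rack_rot();g=np.array([555.6,-242.6,69])-8*u
print(row(g+130*n,Rr*HALF),row(g+90*n,Rr*HALF),g)
"
```

```text
clock: 19.78
eef_pos: [510.0, 86.6, 223.8]
tcp_rot: [-3.139, 0.004, 0.149]
contact_force: [0.1, 0.9, -0.3]
opening: 0.549
grasp_force: 0.0
clock: 20.28
eef_pos: [539.4, -101.0, 222.9]
tcp_rot: [-3.139, 0.003, 0.149]
contact_force: [-0.4, -0.2, 0.1]
opening: 0.549
grasp_force: 0.0
[-0.3942  0.6336  0.2389 -0.0195  0.1783  0.0653] [-0.29    0.6563  0.4081 -0.0195  0.1783  0.0653] [ 548.82865064 -242.17963758   64.76064589]
```

```bash
python3 -m inch '[[[-0.39,0.63,0,-0.019,0.178,0.065],[-0.39,0.63,0,-0.019,0.178,0.065],[-0.39,0.63,0,-0.019,0.178,0.065],[-0.39,0.63,0,-0.019,0.178,0.065],[-0.39,0.63,0.2,-0.019,0.178,0.065],[-0.35,0.64,0.3,-0.019,0.178,0.065],[-0.29,0.655,0.4,-0.019,0.178,0.065],[-0.29,0.655,0.4,-0.019,0.178,0.065]]]'
python3 -c "
from h import *
Rr,u,n=rack_rot();g=np.array([555.6,-242.6,69])-8*u
print(row(g+90*n,Rr*HALF),row(g,Rr*HALF),r.sense()['qpos'])
im=r.grab_frame('wrist').astype(int)
for v in (240,280,320):
    x=im[v];d=np.where((x[200:440,0]>x[200:440,2]+15)&(x[200:440].sum(1)<260))[0]+200
    print(v,d.min() if len(d) else 0,d.max() if len(d) else 0,len(d),np.median(d))
"
```

```text
clock: 20.95
eef_pos: [499.2, -233.4, 137.6]
tcp_rot: [-3.132, -0.551, -0.065]
contact_force: [0.5, 0.8, -0.2]
opening: 0.552
grasp_force: 0.0
[ 0.0195  0.0282 -0.0085 -0.0026  0.0024 -0.0008] [ 0.0228  0.0319  0.4414 -0.0026  0.0024 -0.0008] [-0.61690679  0.21754163  2.23644543  0.9547537   0.35368897  0.16189832]
240 309 338 30 323.5
280 310 337 28 323.5
320 261 414 32 323.5
```

```bash
python3 -m inch '[[[0.023,0.033,0,-0.002,0.002,0],[0.023,0.033,0.12,-0.002,0.002,0],[0.023,0.033,0.25,-0.002,0.002,0],[0.023,0.033,0.36,-0.002,0.002,0],[0.023,0.033,0.44,-0.002,0.002,0],[0.023,0.033,0.44,-0.002,0.002,0],[0.023,0.033,0.44,-0.002,0.002,0],[0.023,0.033,0.44,-0.002,0.002,0]]]'
python3 -m inch '[[[0,0,0,0,0,0],[0,0,0,0,0,0],[0,0,0,0,0,0],[0,0,0,0,0,0],[0,0,0,0,0,0],[0,0,0,0,0,0]]]' -1 40
python3 -m inch '[[[0,0,-0.1,0,0,0],[0,0,-0.25,0,0,0],[0,0,-0.4,0,0,0],[0,0,-0.55,0,0,0],[0,0,-0.7,0,0,0],[0,0,-0.8,0,0,0],[0,0,-0.8,0,0,0]]]'
python3 -c "
from h import *
D=R.from_euler('xyz',[np.pi,0,.153])
print(row([470,-100,235],D))
"
```

```text
clock: 21.67
eef_pos: [552.7, -245.5, 74.1]
tcp_rot: [3.137, -0.568, -0.057]
contact_force: [-0.4, 0.1, 0.5]
opening: 0.55
grasp_force: 0.0
clock: 22.17
eef_pos: [552.2, -245.7, 73.7]
tcp_rot: [3.137, -0.568, -0.06]
contact_force: [-6.4, 1.7, 12.6]
opening: 0.219
grasp_force: 38.6
clock: 22.75
eef_pos: [465.6, -240.6, 210.8]
tcp_rot: [3.133, -0.57, -0.058]
contact_force: [0.3, -2.1, -0.3]
opening: 0.218
grasp_force: 40.6
[ 0.0494 -0.7022 -0.1177  0.0217 -0.1804 -0.066 ]
```

```bash
python3 -m inch '[[[0,0,-0.12,0.02,-0.18,-0.066],[0,-0.2,-0.12,0.02,-0.18,-0.066],[0.05,-0.5,-0.12,0.02,-0.18,-0.066],[0.05,-0.85,-0.12,0.02,-0.18,-0.066],[0.05,-0.85,-0.12,0.02,-0.18,-0.066],[0.05,-0.85,-0.12,0.02,-0.18,-0.066],[0.05,-0.85,-0.12,0.02,-0.18,-0.066],[0.05,-0.85,-0.12,0.02,-0.18,-0.066]]]'
python3 -c "
from h import *
D=R.from_euler('xyz',[np.pi,0,.153])
c,s_=np.cos(.155),np.sin(.155);m=np.array([599.8,239.6]);E=np.array([[c,s_],[-s_,c]])
t=m+E.T@[-112,-18];print(t,row([*t,150],D))
"
```

```text
clock: 23.42
eef_pos: [473.4, -67.7, 231.2]
tcp_rot: [-3.142, 0.003, 0.157]
contact_force: [0.0, -1.3, -1.6]
opening: 0.222
grasp_force: 40.6
[491.92155034 204.52522133] [ 3.0540e-01 -1.3298e+00  4.0500e-01 -0.0000e+00  9.0000e-04  1.3000e-03]
```

```bash
python3 -m inch '[[[0.15,-0.7,0,0,0,0],[0.15,-0.7,0,0,0,0],[0.15,-0.7,0,0,0,0],[0.15,-0.7,0,0,0,0],[0.15,-0.7,0,0,0,0]]]'
python3 -m inch '[[[0.155,-0.63,0.1,0,0,0.001],[0.155,-0.63,0.2,0,0,0.001],[0.155,-0.63,0.3,0,0,0.001],[0.155,-0.63,0.4,0,0,0.001],[0.155,-0.63,0.4,0,0,0.001],[0.155,-0.63,0.4,0,0,0.001],[0.155,-0.63,0.4,0,0,0.001],[0.155,-0.63,0.4,0,0,0.001]]]'
python3 -c "
from h import *
s=r.sense();cv2.imwrite('pics/w4.png',r.grab_frame('wrist')[:,:,::-1])
c,s_=np.cos(.155),np.sin(.155);m=np.array([599.8,239.6]);E=np.array([[c,s_],[-s_,c]])
print(E@(s['eef_pos'][:2]-m),s['eef_pos'])
"
```

```text
clock: 23.83
eef_pos: [480.3, 75.3, 231.2]
tcp_rot: [-3.141, 0.002, 0.154]
contact_force: [0.6, 0.0, -1.0]
opening: 0.219
grasp_force: 40.6
clock: 24.5
eef_pos: [492.9, 201.1, 152.9]
tcp_rot: [3.141, 0.0, 0.148]
contact_force: [0.3, 0.6, -0.9]
opening: 0.221
grasp_force: 40.6
[-111.60490396  -21.56860989] [492.86283214 201.06038857 152.94248707]
```

View pics/w4.png

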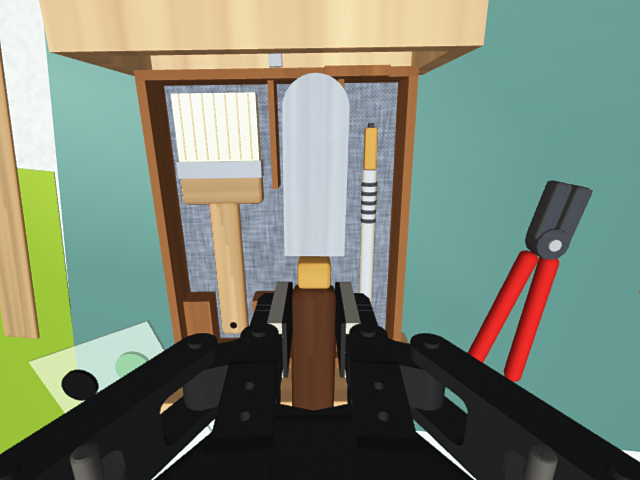

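The brush lies in its bay: head end at (214,93), shoulder at (222,203), handle end at (234,332). The knife is held over its lane, with blade tip at (316,73) and collar/handle joint at (314,289). Divider 1's back piece ends at (276,188).

```bash
python3 -c "
from h import *
np.set_printoptions(suppress=True,precision=1)
s=r.sense()
c,s_=np.cos(.155),np.sin(.155);m=np.array([599.8,239.6]);E=np.array([[c,s_],[-s_,c]])
L=lambda uv,z:(wrist_unproj(uv,z,s)[:,:2]-m)@E.T
print('brush end,shoulder,handle end',L([(214,93),(222,203),(234,332)],38))
print('div1',L([(273,82),(276,188)],48))
print('knife tip, joint',L([(316,73)],150),L([(314,289)],160))
print('sides inner L/R',L([(150,80),(183,290),(403,75),(393,300)],56))
"
```

```text
brush end,shoulder,handle end [[ -14.4   45.2]
 [ -91.4   46.2]
 [-202.2   45.3]]
div1 [[ -8.9   3.3]
 [-78.7   4.1]]
knife tip, joint [[-17.5 -24.1]] [[-103.7  -22.8]]
sides inner L/R [[  -8.1   80.3]
 [-154.2   76.4]
 [  -6.4  -79.6]
 [-163.7  -82.6]]
```

```bash
python3 -m inch '[[[0.02,-0.022,0.05,0,0,-0.004],[0.02,-0.022,0.12,0,0,-0.004],[0.02,-0.022,0.2,0,0,-0.004],[0.02,-0.022,0.28,0,0,-0.004],[0.02,-0.022,0.36,0,0,-0.004],[0.02,-0.022,0.44,0,0,-0.004],[0.02,-0.022,0.5,0,0,-0.004],[0.02,-0.022,0.5,0,0,-0.004]]]'
python3 -m inch '[[[0,0,0.02,0,0,0],[0,0,0.04,0,0,0],[0,0,0.055,0,0,0],[0,0,0.065,0,0,0],[0,0,0.065,0,0,0],[0,0,0.065,0,0,0]]]'
python3 -c "
from h import *
s=r.sense()
c,s_=np.cos(.155),np.sin(.155);m=np.array([599.8,239.6]);E=np.array([[c,s_],[-s_,c]])
print(E@(s['eef_pos'][:2]-m),s['eef_pos'],s['contact_force'])
"
```

```text
clock: 25.22
eef_pos: [494.1, 206.5, 49.7]
tcp_rot: [3.14, 0.005, 0.162]
contact_force: [0.3, 0.7, -0.6]
opening: 0.222
grasp_force: 40.6
clock: 25.72
eef_pos: [495.2, 207.3, 38.9]
tcp_rot: [3.141, 0.002, 0.162]
contact_force: [-0.3, 0.5, -1.1]
opening: 0.22
grasp_force: 40.6
[-108.33193812  -15.76977467] [495.20133537 207.29498542  38.94590117] [-0.34001993  0.51424005 -1.12629667]
```

```bash
python3 -m inch '[[[0,0.006,0.01,0,0,0],[0,0.006,0.018,0,0,0],[0,0.006,0.024,0,0,0],[0,0.006,0.027,0,0,0],[0,0.006,0.027,0,0,0]]]'
python3 -m inch '[[[0,0,0.005,0,0,0],[0,0,0.01,0,0,0],[0,0,0.01,0,0,0]]]'
```

```text
clock: 26.13
eef_pos: [495.1, 206.0, 33.2]
tcp_rot: [3.141, 0.003, 0.162]
contact_force: [1.1, 0.2, -0.3]
opening: 0.217
grasp_force: 40.6
clock: 26.38
eef_pos: [495.2, 206.0, 31.2]
tcp_rot: [3.141, 0.002, 0.162]
contact_force: [0.2, 0.0, -0.6]
opening: 0.219
grasp_force: 40.6
```

```bash
python3 -m inch '[[[0,0,0.005,0,0,0],[0,0,0.008,0,0,0],[0,0,0.008,0,0,0]]]'
python3 -m inch '[[[0,0,0.004,0,0,0],[0,0,0.007,0,0,0],[0,0,0.007,0,0,0]]]'
```

```text
clock: 26.63
eef_pos: [495.3, 206.0, 29.7]
tcp_rot: [3.141, 0.002, 0.162]
contact_force: [-0.4, 0.1, 0.1]
opening: 0.219
grasp_force: 40.6
clock: 26.88
eef_pos: [496.3, 206.2, 29.3]
tcp_rot: [3.141, 0.0, 0.162]
contact_force: [-0.7, -1.4, 9.2]
opening: 0.219
grasp_force: 41.7
```

```bash
python3 -m inch '[[[0,0,-0.004,0,0,0],[0,0,-0.004,0,0,0],[0,0,-0.004,0,0,0],[0,0,-0.004,0,0,0],[0,0,-0.004,0,0,0]]]' -0.35
python3 -m inch '[[[0,0,-0.05,0,0,0],[0,0,-0.12,0,0,0],[0,0,-0.25,0,0,0],[0,0,-0.45,0,0,0],[0,0,-0.6,0,0,0],[0,0,-0.62,0,0,0],[0,0,-0.62,0,0,0]]]'
python3 -c "
from h import *
np.set_printoptions(suppress=True,precision=1)
s=r.sense();im=r.grab_frame('wrist');cv2.imwrite('pics/w5.png',im[:,:,::-1])
print(s['eef_pos'],s['tcp_rot'],s['opening'])
x=im.astype(int)
for v in range(60,330,20):
    row=x[v,280:350]; print(v,' '.join('%d/%d/%d'%tuple(row[i]) for i in range(0,70,9)))
"
```

```text
clock: 27.3
eef_pos: [495.1, 206.0, 29.0]
tcp_rot: [3.141, 0.003, 0.162]
contact_force: [-0.0, 0.4, -0.2]
opening: 0.323
grasp_force: 0.0
clock: 27.88
eef_pos: [497.0, 206.8, 156.0]
tcp_rot: [-3.141, -0.003, 0.162]
contact_force: [-0.5, 0.9, -1.1]
opening: 0.321
grasp_force: 0.0
[497.  206.8 156. ] [-3.1 -0.   0.2] 0.32122848019971906
60 247/216/169 246/216/169 245/216/167 246/216/168 241/209/163 243/213/166 245/215/169 253/230/181
80 164/110/65 165/110/66 157/104/63 158/104/62 157/104/63 159/105/63 140/91/54 170/114/67
100 166/109/64 126/137/151 120/129/143 154/167/183 138/149/164 132/143/157 131/141/155 163/176/193
120 168/109/61 160/172/190 209/216/224 200/207/216 201/209/218 208/216/225 139/149/165 120/129/144
140 168/111/65 155/167/185 206/215/223 199/207/215 200/208/216 208/216/224 151/162/178 114/100/95
160 168/110/67 143/155/172 207/216/223 201/209/217 201/210/218 209/218/226 145/156/171 86/55/38
180 157/132/115 162/176/193 210/218/226 200/209/217 201/210/219 210/218/227 153/166/181 81/47/25
200 145/156/172 140/151/167 184/194/204 185/196/206 182/185/186 210/218/225 136/147/162 135/146/161
220 158/170/185 128/139/153 163/174/190 85/48/28 87/51/30 59/38/32 134/145/159 152/162/177
240 155/166/182 128/138/152 174/186/203 91/57/36 91/57/35 72/39/20 120/129/141 154/166/180
260 138/149/165 144/155/170 134/144/158 90/56/36 93/59/37 69/39/23 144/155/170 139/149/165
280 153/166/182 130/141/156 128/139/152 90/56/36 96/60/38 63/39/28 134/144/158 148/160/175
300 13/13/13 70/39/18 128/139/153 85/54/34 95/60/38 72/63/64 150/161/177 77/46/25
320 12/13/14 93/54/28 151/163/177 85/54/35 96/60/37 91/89/93 144/155/169 170/112/66
```

```bash
python3 -c "
from h import *
np.set_printoptions(suppress=True,precision=1)
s=r.sense();im=cv2.imread('pics/w5.png')[:,:,::-1].astype(int)
c,s_=np.cos(.155),np.sin(.155);m=np.array([599.8,239.6]);E=np.array([[c,s_],[-s_,c]])
L=lambda uv,z:(wrist_unproj(uv,z,s)[:,:2]-m)@E.T
print([tuple(im[v,312]) [0] for v in range(98,116)]); print([int(im[v,312,0]) for v in range(196,220)])
bl=[np.where(im[v,285:340].min(1)>193)[0]+285 for v in (130,180)];print([(b.min(),b.max()) for b in bl])
tip=[v for v in range(95,130) if im[v,312,0]>190 and im[v+1,312,0]>190 and im[v+2,312,0]>190][0]
print(tip,'tip',L([(312,tip)],29),'joint',L([(314,214)],40),'blade ctr',L([((b.min()+b.max())/2,v) for b,v in zip(bl,(130,180))],29))
b=(im.min(2)>150)&(im[...,0]-im[...,2]>30);b[:,280:]=0;ys,xs=np.where(b[80:200]);print('bristle',xs.min(),xs.max(),ys.min()+80,ys.max()+80)
D=R.from_euler('xyz',[np.pi,0,1.722])
print(row([290,191,230],D))
"
```

```text
[np.int64(153), np.int64(155), np.int64(163), np.int64(189), np.int64(200), np.int64(199), np.int64(199), np.int64(198), np.int64(199), np.int64(199), np.int64(198), np.int64(199), np.int64(198), np.int64(200), np.int64(199), np.int64(200), np.int64(200), np.int64(199)]
[201, 202, 203, 204, 183, 121, 119, 199, 223, 224, 220, 221, 225, 226, 226, 227, 228, 228, 228, 228, 226, 231, 100, 69]
[(np.int64(298), np.int64(332)), (np.int64(298), np.int64(331))]
102 tip [[-16.6 -16.1]] joint [[-96.6 -18.2]] blade ctr [[-35.9 -18.5]
 [-72.5 -18.4]]
bristle 31 267 99 173
[-1.  -0.1 -0.4 -0.   0.  -0.5]
```

```bash
python3 -m inch '[[[-0.1,0,-0.2,0,0,0],[-0.3,0,-0.37,0,0,0],[-0.6,0,-0.37,0,0,-0.04],[-0.8,0,-0.37,0,0,-0.08],[-1,-0.05,-0.37,0,0,-0.12],[-1,-0.05,-0.37,0,0,-0.16],[-1,-0.05,-0.37,0,0,-0.2],[-1,-0.05,-0.37,0,0,-0.24]]]' -1
python3 -m inch '[[[0,0,0,0,0,-0.3],[0,0,0,0,0,-0.3],[0,0,0,0,0,-0.3],[0,0,0,0,0,-0.3],[0,0,0,0,0,-0.3],[0,0,0,0,0,-0.3],[0,0,0,0,0,-0.3]]]'
python3 -c "
from h import *
c,s_=np.cos(.155),np.sin(.155);m=np.array([599.8,239.6]);E=np.array([[c,s_],[-s_,c]])
D=R.from_euler('xyz',[np.pi,0,.155+np.pi/2])
s=r.sense();print(E@(s['eef_pos'][:2]-m),s['eef_pos'],row([*(m+E.T@[-300,0]),230],D),row([*(m+E.T@[-300,0]),47],D))
"
```

```text
clock: 28.6
eef_pos: [294.3, 183.2, 226.3]
tcp_rot: [-3.14, 0.004, 0.92]
contact_force: [0.9, 0.5, -0.2]
opening: -0.002
grasp_force: 0.0
clock: 29.18
eef_pos: [295.7, 183.3, 226.1]
tcp_rot: [-3.136, 0.002, 1.793]
contact_force: [-0.5, -0.4, -0.1]
opening: 0.002
grasp_force: 0.0
[-309.12047307   -8.6937369 ] [295.72754818 183.28843837 226.09475429] [ 0.0403  0.0483 -0.0199 -0.0017  0.0006  0.0214] [ 4.180e-02  5.330e-02  8.951e-01 -1.700e-03  6.000e-04  2.140e-02]
```

```bash
python3 -m inch '[[[0.04,0,0.2,0,0,0.021],[0.04,0,0.4,0,0,0.021],[0.04,0,0.6,0,0,0.021],[0.04,0,0.8,0,0,0.021],[0.04,0.0,0.88,0,0,0.021],[0.04,0.0,0.88,0,0,0.021],[0.04,0,0.88,0,0,0.021],[0.04,0,0.88,0,0,0.021]]]'
python3 -m inch '[[[0,0.05,0,0,0,0],[0,0.1,0,0,0,0],[0,0.14,0,0,0,0],[0,0.17,0,0,0,0],[0,0.19,0,0,0,0],[0,0.21,0,0,0,0],[0,0.23,0,0,0,0],[0,0.25,0,0,0,0]]]'
python3 -m inch '[[[0,0.02,0,0,0,0],[0,0.04,0,0,0,0],[0,0.07,0,0,0,0],[0,0.1,0,0,0,0],[0,0.14,0,0,0,0],[0,0.18,0,0,0,0],[0,0.22,0,0,0,0],[0,0.26,0,0,0,0]]]'
python3 -c "
from h import *
c,s_=np.cos(.155),np.sin(.155);m=np.array([599.8,239.6]);E=np.array([[c,s_],[-s_,c]])
D=R.from_euler('xyz',[np.pi,0,.155+np.pi/2])
s=r.sense();print(E@(s['eef_pos'][:2]-m),row([*(m+E.T@[-47.5,0]),47],D))
"
```

```text
clock: 29.85
eef_pos: [294.7, 191.5, 52.0]
tcp_rot: [-3.139, 0.001, 1.721]
contact_force: [-0.1, 1.0, 0.4]
opening: 0.005
grasp_force: 0.0
clock: 30.52
eef_pos: [344.2, 198.9, 51.4]
tcp_rot: [-3.139, 0.001, 1.721]
contact_force: [-0.6, 0.1, 0.1]
opening: 0.002
grasp_force: 0.0
clock: 31.18
eef_pos: [396.4, 207.0, 51.4]
tcp_rot: [-3.139, 0.001, 1.721]
contact_force: [-4.0, 3.0, 3.2]
opening: -0.0
grasp_force: 2.3
[-205.9668071    -0.79905307] [ 7.900e-03  7.923e-01  2.010e-02 -7.000e-04  2.000e-04 -1.600e-03]
```

```bash
python3 -m inch '[[[0,0.04,0,0,0,0],[0,0.08,0,0,0,0],[0,0.12,0,0,0,0],[0,0.16,0,0,0,0],[0,0.2,0,0,0,0],[0,0.24,0,0,0,0],[0,0.28,0,0,0,0],[0,0.32,0,0,0,0]]]'
python3 -m inch '[[[0,0.04,0,0,0,0],[0,0.08,0,0,0,0],[0,0.12,0,0,0,0],[0,0.16,0,0,0,0],[0,0.2,0,0,0,0],[0,0.24,0,0,0,0],[0,0.27,0,0,0,0],[0,0.3,0,0,0,0]]]'
python3 -m inch '[[[0,0.02,0,0,0,0],[0,0.035,0,0,0,0],[0,0.05,0,0,0,0],[0,0.06,0,0,0,0],[0,0.07,0,0,0,0],[0,0.08,0,0,0,0],[0,0.09,0,0,0,0],[0,0.1,0,0,0,0]]]'
python3 -c "
from h import *
c,s_=np.cos(.155),np.sin(.155);m=np.array([599.8,239.6]);E=np.array([[c,s_],[-s_,c]])
s=r.sense();print(E@(s['eef_pos'][:2]-m))"
```

```text
clock: 31.85
eef_pos: [459.7, 216.7, 51.4]
tcp_rot: [-3.14, 0.0, 1.721]
contact_force: [-4.8, 4.4, 5.1]
opening: 0.001
grasp_force: 3.0
clock: 32.52
eef_pos: [518.6, 225.8, 51.3]
tcp_rot: [-3.139, 0.0, 1.721]
contact_force: [-6.6, 5.7, 7.9]
opening: 0.0
grasp_force: 4.9
clock: 33.18
eef_pos: [538.0, 228.9, 51.3]
tcp_rot: [-3.139, 0.0, 1.721]
contact_force: [-6.8, 6.4, 7.0]
opening: 0.002
grasp_force: 4.7
[-62.68923065  -1.01526328]
```

```bash
python3 -m inch '[[[0,0.008,0,0,0,0],[0,0.016,0,0,0,0],[0,0.024,0,0,0,0],[0,0.03,0,0,0,0],[0,0.036,0,0,0,0],[0,0.04,0,0,0,0],[0,0.044,0,0,0,0],[0,0.044,0,0,0,0]]]'
python3 -m inch '[[[0,0.004,0,0,0,0],[0,0.008,0,0,0,0],[0,0.012,0,0,0,0],[0,0.016,0,0,0,0]]]'
```

```text
clock: 33.85
eef_pos: [546.8, 230.3, 51.3]
tcp_rot: [-3.139, 0.0, 1.721]
contact_force: [-6.6, 6.5, 7.2]
opening: -0.004
grasp_force: 4.4
clock: 34.18
eef_pos: [549.7, 230.7, 51.3]
tcp_rot: [-3.139, 0.0, 1.721]
contact_force: [-6.9, 5.0, 7.4]
opening: 0.002
grasp_force: 4.9
```

```bash
for i in 1 2 3; do python3 -m inch '[[[0,0.004,0,0,0,0],[0,0.008,0,0,0,0],[0,0.01,0,0,0,0]]]'|sed -n '2p;4p'; done
```

```text
eef_pos: [551.8, 231.1, 51.3]
contact_force: [-7.8, 6.3, 6.4]
eef_pos: [553.7, 231.4, 51.3]
contact_force: [-8.4, 6.3, 7.5]
eef_pos: [555.7, 231.7, 51.3]
contact_force: [-8.4, 5.7, 7.9]
```

```bash
for i in 1 2 3; do python3 -m inch '[[[0,0.004,0,0,0,0],[0,0.008,0,0,0,0],[0,0.01,0,0,0,0]]]'|sed -n '2p;4p'; done
```

```text
eef_pos: [557.6, 232.0, 51.3]
contact_force: [-6.9, 5.6, 7.5]
eef_pos: [559.5, 232.3, 51.3]
contact_force: [-9.0, 6.6, 8.7]
eef_pos: [560.9, 232.5, 51.2]
contact_force: [-11.9, 5.2, 10.5]
```

```bash
for i in 1 2; do python3 -m inch '[[[0,0.004,0,0,0,0],[0,0.008,0,0,0,0],[0,0.01,0,0,0,0]]]'|sed -n '2p;4p'; done
```

```text
eef_pos: [560.9, 232.6, 51.2]
contact_force: [-19.3, 6.4, 18.1]
eef_pos: [561.0, 232.6, 51.1]
contact_force: [-26.8, 5.1, 24.2]
```

```bash
python3 -m inch '[[[0,-0.02,0,0,0,0],[0,-0.05,0,0,0,0],[0,-0.15,0,0,0,0],[0,-0.3,0,0,0,0],[0,-0.45,-0.3,0,0,0],[-0.3,-0.6,-0.5,0,0,0],[-0.5,-0.7,-0.8,0,0,0],[-0.7,-0.7,-0.8,0,0,0]]]'
python3 -m inch '[[[-0.5,0,0,0,0,0],[-0.8,0,0,0,0,0],[-0.9,0,0,0,0,0],[-0.9,0,0,0,0,0],[-0.9,0,0,0,0,0],[-0.9,0,0,0,0,0]]]'
python3 -c "
from h import *
np.set_printoptions(suppress=True,precision=1)
im=r.grab_frame('top');cv2.imwrite('pics/fin.png',im[:,:,::-1]);x=im.astype(int);o=cv2.imread('pics/top0.png')[:,:,::-1].astype(int)
d=abs(x-o).sum(2);
print('chest region diff px',(d[105:256,100:215]>60).sum(),'bottle/pliers',(d[160:325,235:275]>60).sum(),'fid',(d[215:285,305:330]>60).sum())
ys,xs=np.where(d[105:256,100:215]>60);print((xs.min()+100,xs.max()+100,ys.min()+105,ys.max()+105) if len(xs) else '')
"
```

```text
clock: 36.85
eef_pos: [458.0, 132.3, 172.0]
tcp_rot: [-3.141, 0.001, 1.723]
contact_force: [1.7, -0.6, 1.6]
opening: -0.002
grasp_force: 0.0
clock: 37.35
eef_pos: [486.1, -49.0, 170.5]
tcp_rot: [-3.14, 0.002, 1.717]
contact_force: [-0.1, 0.1, -0.7]
opening: -0.002
grasp_force: 0.0
chest region diff px 0 bottle/pliers 1655 fid 0
```

```bash
python3 -c "
from rig import r
print(r.sign_off())"
```

```text
the job is handed in; nothing more can be done
None
```

I handed the job in at about 37 s of the 72 s: the brush and palette knife were laid flat in their compartments and the drawer pushed home, and the top view of the chest afterwards matched the start picture. That view can't show the tools inside the shut drawer, and no verdict came back on hand-in.

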